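# Free the feed roller of a tape cutter and show it to the inspection camera

## Task

On the tape cutter's deck, turn the black pressure dial until its pointer stands at the zero mark, which frees the feed roller; then lift the roller out of its two forks and hold it up still in front of the slanted, upward-looking inspection camera: the middle of its rubber sleeve 100 mm straight out from the lens centre, the roller parallel to the slanted lens face and running along the slope, with its gear end at the lower side. Finish while holding it there, with the dial still at zero, and leave the other things on the bench where they are.

Things in the scene. Friction and masses are not known exactly. Their poses are not given: they have to be found in the camera images.
- cutter: Fixed white tape cutter, 330 (x -160 to 170) by 200 mm, origin under it on the bench, z up, slanted panel at its front (-x). Flat deck at z 100. On it: the dial, axis at x -60, y 0; two aluminium forks at x 55, y -49 and 49 (10 mm thick, 30 along x, tops at z 144, slots 11 wide, open upwards) carrying the roller; low cutter head, x 135 to 165, top z 136. All in mm.
- dial_grip (a point): On the dial's upright axis, 38 mm above the deck, where to grip it: black knob 44 mm across with a bar 44 long, 14 wide, 14 to 46 mm above the deck. x runs along the bar; the pointer (white nose and line) is at its -x end. Round it a white scale, 84 mm across; the zero mark is the long thick one on the cutter's -x side. At zero this x is parallel to the cutter's x.
- dial (a joint): Dial angle, rad: 0 with the pointer at the zero mark, positive clockwise seen from above. Turns freely from -1.6 to 1.6 with light friction (0.03 N m), no stop at zero, stays where left. Starts 0.5 to 1.3.
- roller: Loose feed roller, about 0.22 kg, level in the forks. Origin: middle of its black rubber sleeve; y is its axis, parallel to the cutter's y in the forks; it may be spun about it. Sleeve 28 mm thick, y -40 to 40; steel shaft 8 mm thick, y -70 to 66; steel gear 31 mm across, 10 thick, at y -63, outside the fork. Axis 36 mm above the deck, up to 4 mm play along it. Lifts straight up.
- roller_gear (a point): Middle of the roller's gear, on the roller's axis, 63 mm from the middle of the sleeve.
- camera_head: Fixed inspection camera's head: black drum 72 mm across, lens in a white ring light on its slanted top, on a stand (foot 130 by 140 mm). Origin: centre of the lens face, 90 mm above the bench. z points out of the lens, 0.4 rad from vertical; y runs up the slope of the face (-y side is lower); x is level. Wanted: sleeve middle at (0, 0, 100 mm), roller along y, gear towards -y.
- bin: Bystander: open blue bin, 90 x 180 x 70 mm, origin under its centre. Leave alone.
- pot: Bystander: yellow pot, 80 mm across, 80 mm tall, origin under its centre. Leave alone.
- jar: Bystander: closed glass grease jar with a white cap, 50 mm across, 80 mm tall, origin under its centre. Leave alone.
- carton: Bystander: small cardboard carton 110 x 80 x 60 mm, origin under its centre. Leave alone.
Things that resemble listed ones, but are neither listed nor needed, are in the scene too. There is more than one size of the roller; the job needs the largest. Of the things that look like the part that bears camera_head, take the one that is farthest to the robot's left at the start.

How it is judged:
On the way, in this order (a step that is already met when the one before it is completed fails the run):
1. the dial's pointer stands at the zero mark, the roller still in its forks (value of joint dial between -0.14 and 0.14 rad and z of roller in the frame of cutter below 0.142 m), for 0.2 s.
2. the roller is lifted clear of the forks in the fingers (z of roller in the frame of cutter above 0.156 m and contact force between roller and the fingers above 1 N and contact force between roller and cutter below 0.05 N), for 0.2 s.
At the end, for the whole second after the job is handed in: The fingers hold the roller still, clear of all else: sleeve middle within 15 mm (each lens axis) of the point 100 mm out from the lens, axis within 0.15 rad of the face's slope line, gear at the low side; dial within 0.14 rad of zero; bystanders within 30 mm of their start (value of joint dial between -0.14 and 0.14 rad and x of roller in the frame of camera_head between -0.015 and 0.015 m and y of roller in the frame of camera_head between -0.015 and 0.015 m and z of roller in the frame of camera_head between 0.085 and 0.115 m and angle between the y axis of roller and the y axis of camera_head, either way round below 0.15 rad and y of roller_gear in the frame of camera_head below -0.03 m and height (world z) of roller above 0.14 m and contact force between roller and the fingers above 1 N and contact force between roller and cutter below 0.05 N and contact force between roller and camera_head below 0.05 N and linear speed of roller below 0.03 m/s and angular speed of roller below 0.2 rad/s and distance of each of bin, pot, jar, carton from where it was at the start of the episode below 0.03 m); the arm keeps its last pose, push and grip.
It fails at once if a bystander is pushed more than 30 mm (distance of any of bin, pot, jar, carton from where it was at the start of the episode above 0.03 m).
It also fails if it takes over 51 s, if anything falls off the work surface, if the arm or the gripper's body presses on something with over 40 N, if the wrist force passes 120 N, or if a joint passes its speed limit or range.

## Robot

A 6-joint arm with a two-finger parallel gripper is mounted at the origin on the work surface. World frame = base frame: x ahead of the robot, y to its left, z up, the work surface at z = 0. Lengths are in m, angles in rad, forces in N, time in s.
With the tool pointing down it reaches from about 0.35 to 0.725 m from the base axis. Payload 6 kg.
Tool frame: the origin (TCP) lies midway between the tips of the shut fingers; the grasp point (between the pads) lies 19 mm behind it (ctrl.pinch_z is the distance from the TCP to the grasp point, in m); z points along the fingers, y is the direction in which the jaws open and shut (so a half turn about z gives the same grasp; the last joint's range is limited). The gripper opens to 85 mm and grips with 20 to 120 N. Pads are 22 mm wide; open, the fingers measure 114 mm over their backs; the gripper's body (76 mm by 85 mm) begins 54 mm behind the grasp point. The pads swing forward as they close: fully open they stand 13 mm farther back than shut.
Start: joints at [1.549, 0.04, 0.085, 0, -1.615, -0.334], TCP at [0.209, 0.562, 0.231] pointing down, gripper open.
Joint ranges: [-2.56, 2.56], [-1.29, 2.01], [-1.08, 1.49], [-3.29, 1.98], [-2.81, -0.18], [-2.99, 2.99]. Speed limits (rad/s): [2.57, 2.57, 3.01, 3.14, 3.14, 3.14].

## Interface

Orientations are given as a 3x3 rotation matrix whose columns are the frame's x, y, z axes.
In Python, from bench import status, viewer, close_job, ctrl gives the robot as it stands.
- The arm moves only by the tool apply_moves, never from a script. Its argument "commands" is a list of rows, each an object with "slide": the shift along the tool's x, y, z normalised to -1 to 1, where 1 is 80 mm, a list of three; "rot": the turn, a rotation vector about the tool's x, y, z normalised to -1 to 1, where 1 is pi rad, a list of three; "claw": the gripper's target within -1 to 1 (fully open at 1, half-way at 0, shut at -1). A call has 1 to 12 rows; each row shifts and turns the pose as measured when the row begins, along the tool's axes as they then stand; what a row does not reach is not made up. A row lasts 1/10 s, in which the tool goes at most 50 mm and 8.59 degrees, less where a joint would pass 70% of its speed; a pose out of reach is approached as far as the arm can. A call with a number of a shift or a turn outside -1 to 1 is refused whole. A call with a gripper value outside its range is refused whole. The fingers move at their own pace and stop on an object; the grip force is fixed at half the most. Time passes only in rows, so rows that do not move let the fingers close. It gives the time, the measured TCP pose, the force and the opening at its end, in the units of the state.
- status.get_obs(): the state, without advancing time (a new reading comes with each control period).
- viewer.capture(name): name is "scene" or "top" or "wrist"; returns the picture (480x640x3 uint8, red, green, blue); there is no depth.
- viewer.camera_info(name): a dict with "fx", "fy", "cx", "cy" (pixels), "cam_to_world" (4x4, takes a point from camera to world coordinates); the wrist camera has in their place "mount" (4x4, takes a point from camera to tool coordinates, whose origin is the TCP and whose axes are the flange's). Camera axes: x right, y up, looking along -z (the intrinsics and any distortion apply to the point x, -y, -z); pixel columns grow to the right and rows downward; lengths in m; the calibration is good to about 2 mm. A picture is of the moment at which its call begins: read the wrist's pose just before it. camera_info takes no time and is no camera call.
- close_job(): hands the job in, once; it reports no verdict.
The state is a dict: "clock": time; "joints": joint angles; "dq": joint speeds; "effort": joint torques, N m; "tcp_pos": TCP position; "eef_rot": TCP orientation; "force": force on the tool from outside, world axes, zero at the start; "ft_torque": the same for the moment, N m; "opening": finger opening in m.
Only numpy, scipy, OpenCV 4.12 (cv2) and the standard library are available. Lean on these libraries where they do the work, as an engineer would, in place of code of your own. Each camera call takes 0.05 s, during which the arm holds its last target. There are 200 camera calls.

## Working session

There is one attempt and no reset: what is moved stays moved. The work goes in short steps, Python scripts to look and compute and a tool call to move; the robot and the scene stay as the last step left them, time stands still between calls to the robot, and variables do not carry over. Pictures are saved under pics/ and viewed, on a budget of 10 in all, crops included, one or two more only if the job needs it, and the job is handed in when it is done.

Besides the shell and the picture viewer there is one more tool, called after "Call:" in YAML: its name, and indented under it one key for each argument. apply_moves: Moves the arm, as the interface text tells. Scaled input: -1 to 1 covers 80 mm each way for a shift and pi rad each way for a turn. Its arguments: {"type":"object","properties":{"commands":{"type":"array"}},"required":["commands"]}

```bash
mkdir -p pics; ls
python3 - <<'E'
from bench import status, viewer, ctrl
import cv2, numpy as np
print(status.get_obs()); print(ctrl.pinch_z)
a=viewer.capture("scene");b=viewer.capture("top")
for n,p in(("scene",a),("top",b)): cv2.imwrite(f"pics/{n}0.png",p[:,:,::-1])
for n in("scene","top","wrist"): print(n,viewer.camera_info(n))
E
```

```text
pics
{'clock': 0.0, 'joints': array([ 1.54869841e+00,  4.07838238e-02,  8.38048295e-02, -4.53001785e-04,
       -1.61550368e+00, -3.33679240e-01]), 'dq': array([ 0.0021733 ,  0.00033931,  0.00062727, -0.00055458,  0.00073346,
        0.000515  ]), 'effort': array([-2.57444808e-04, -3.68209505e+01,  3.47423708e+01,  6.93237618e+00,
       -5.32606733e-03, -1.51498875e-05]), 'tcp_pos': array([0.20881506, 0.56213699, 0.23029353]), 'eef_rot': array([[ 9.37383024e-01, -3.48299909e-01, -4.89700352e-04],
       [-3.48300231e-01, -9.37381534e-01, -1.67593558e-03],
       [ 1.24692145e-04,  1.74155631e-03, -9.99998476e-01]]), 'force': array([ 0.43983708,  0.59046527, -0.32014505]), 'ft_torque': array([-0.01168821, -0.0234527 , -0.01050974]), 'opening': 0.08545214098076508}
0.0187
scene {'fx': 580.8927493817685, 'fy': 580.8927493817685, 'cx': 321.15768681309754, 'cy': 244.20962015059703, 'cam_to_world': array([[ 0.85136831, -0.44222028,  0.28215814,  0.98985049],
       [ 0.52445193,  0.70622549, -0.47560039, -0.65316316],
       [ 0.01105287,  0.55288948,  0.83318128,  1.26264851],
       [ 0
[... 180 characters left out ...]
y([[-0.02929393,  0.99767509, -0.06153283,  0.54577416],
       [-0.99951274, -0.02857295,  0.01256452,  0.00402957],
       [ 0.01077713,  0.06187091,  0.99802597,  1.43679525],
       [ 0.        ,  0.        ,  0.        ,  1.        ]])}
wrist {'fx': 350.3088673327903, 'fy': 350.3088673327903, 'cx': 321.0610953827241, 'cy': 239.03910244436884, 'mount': array([[-3.38961466e-04,  9.49660698e-01,  3.13280135e-01,
         8.00862262e-02],
       [ 9.99999522e-01,  6.09230396e-04, -7.64813446e-04,
        -1.18485299e-03],
       [-9.17173052e-04,  3.13279726e-01, -9.49660451e-01,
        -1.42363644e-01],
       [ 0.00000000e+00,  0.00000000e+00,  0.00000000e+00,
         1.00000000e+00]])}
```

View pics/top0.png

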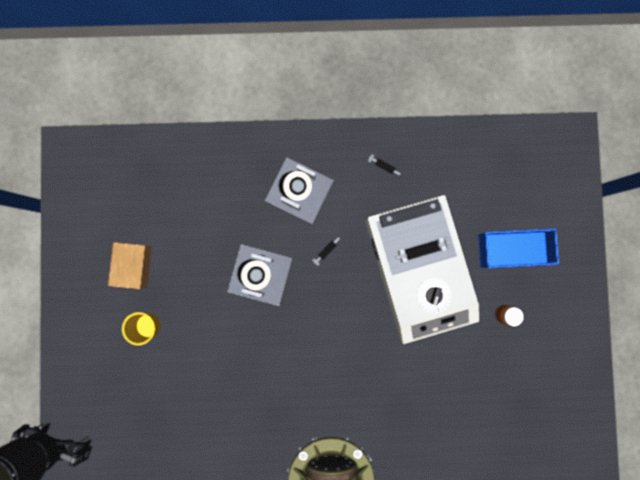

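View pics/scene0.png

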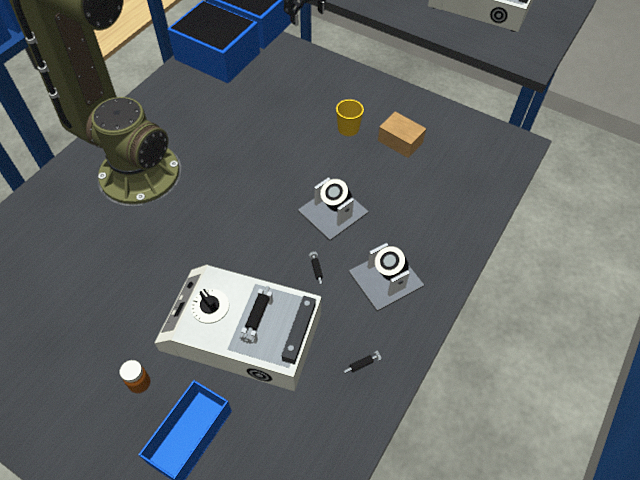

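The top view shows two inspection cameras, at (297,186) and (255,275). The one at (255,275) is farther left (+y), so it is the one meant. There are three rollers: (422,250) sits in the cutter's forks and is the largest, while (384,165) and (327,250) are smaller and lie loose on the bench. I'll confirm this in one enlarged composite and do rough measurements.

```bash
cat > h.py <<'E'
import numpy as np, cv2
from bench import status, viewer
def cam(name, obs=None):
    i=viewer.camera_info(name)
    if name=="wrist":
        T=np.eye(4); T[:3,:3]=obs["eef_rot"]; T[:3,3]=obs["tcp_pos"]; return i,T@i["mount"]
    return i,i["cam_to_world"]
def ray(c,px):
    i,T=c; px=np.atleast_2d(px).astype(float)
    d=np.c_[(px[:,0]-i["cx"])/i["fx"],-(px[:,1]-i["cy"])/i["fy"],-np.ones(len(px))]
    return T[:3,3],d@T[:3,:3].T
def onz(c,px,z):
    o,d=ray(c,px); return o+d*((z-o[2])/d[:,2])[:,None]
def proj(c,P):
    i,T=c; q=(np.atleast_2d(P)-T[:3,3])@T[:3,:3]
    return np.c_[i["cx"]+i["fx"]*q[:,0]/-q[:,2], i["cy"]+i["fy"]*q[:,1]/q[:,2]]
def tri(rs):
    A=np.zeros((3,3));b=np.zeros(3)
    for o,d in rs:
        d=d.ravel()/np.linalg.norm(d);M=np.eye(3)-np.outer(d,d);A+=M;b+=M@o
    p=np.linalg.solve(A,b); return p,[np.linalg.norm(np.cross(p-o,d.ravel()/np.linalg.norm(d))) for o,d in rs]
def blobs(img,mask,lo=30):
    n,l,s,c=cv2.connectedComponentsWithStats(mask.astype(np.uint8)); return [(s[k],c[k],l==k) for k in range(1,n) if s[k][4]>lo]
E
python3 - <<'E'
from h import *
t=cv2.imread("pics/top0.png");s=cv2.imread("pics/scene0.png")
R=lambda im,x,y,w,h,k:cv2.resize(im[y:y+h,x:x+w],None,fx=k,fy=k,interpolation=cv2.INTER_CUBIC)
A=np.hstack([R(t,220,235,80,75,5),R(s,290,165,80,75,5)])
B=np.hstack([R(t,360,190,130,73,400/130)[:225,:400],R(s,150,255,178,100,400/178)[:225,:400]])
cv2.imwrite("pics/crop1.png",np.vstack([A,B]))
ct,cs=cam("top"),cam("scene")
rs=[]
for n,c,im,box in(("top",ct,t,(235,255,40,40)),("scene",cs,s,(315,172,40,40))):
    x,y,w,h=box; m=np.zeros(im.shape[:2],bool); sub=im[y:y+h,x:x+w]; m[y:y+h,x:x+w]=sub.min(2)>200
    b=max(blobs(im,m),key=lambda b:b[0][4]); cnt=max(cv2.findContours(b[2].astype(np.uint8),0,1)[0],key=len)
    e=cv2.fitEllipse(cnt); print(n,e,b[0]); rs.append(ray(c,e[0]))
print("ring",tri(rs))
m=(t.min(2)>150); m[:, :350]=0; m[:190]=0; m[:,485:]=0;m[350:]=0
m=cv2.morphologyEx(m.astype(np.uint8),cv2.MORPH_CLOSE,np.ones((25,25)))
r=cv2.minAreaRect(max(cv2.findContours(m,0,1)[0],key=cv2.contourArea));print(r,onz(ct,cv2.boxPoints(r),.1))
# dial in both views, roller ends approx
m=np.zeros(t.shape[:2],bool);m[235:265,396:450]=t[235:265,396:450].max(2)<60
for b in blobs(t,m,40): print("sleeve",b[0],b[1],onz(ct,b[1],.136))
E
```

```text
top ((255.81451416015625, 274.95367431640625), (27.806495666503906, 28.79981231689453), 34.84564971923828) [242 261  29  29 388]
scene ((332.568603515625, 191.04261779785156), (24.979633331298828, 29.18486213684082), 97.32962799072266) [315 178  33  27 331]
ring (array([0.53457709, 0.1696082 , 0.09483944]), [np.float64(0.0016697894107532319), np.float64(0.0016697894107535003)])
((424.4449768066406, 268.78533935546875), (132.11752319335938, 83.60896301269531), 73.7059555053711) [[ 0.67077953 -0.10477701  0.1       ]
 [ 0.72364802 -0.30629363  0.1       ]
 [ 0.40837075 -0.38400862  0.1       ]
 [ 0.3575549  -0.18490375  0.1       ]]
sleeve [406 241  34  18 305] [422.21311475 249.51147541] [[ 0.58547283 -0.23483212  0.136     ]]
```

View pics/crop1.png

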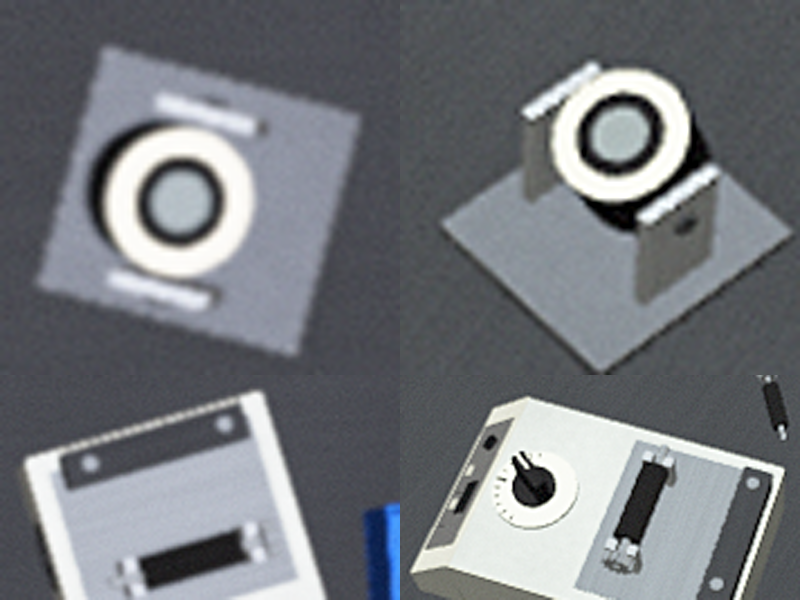

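The composite confirms it. The chosen camera's drum wall shows on its left (+y) side, so the lens leans right and its low side is towards -y. The ring's ellipse ratios agree: 0.86 in scene and 0.97 in top. The roller in the forks is clearly the largest. The ring triangulates to (0.535, 0.170, 0.095), close to the stated 90 mm height. Next I'll move over the cutter for a close look.

Call:
apply_moves:
  commands:
    - {"slide": [0.42,0.45,-0.1],"rot": [0,0,0],"claw": 1}
    - {"slide": [0.42,0.45,-0.1],"rot": [0,0,0],"claw": 1}
    - {"slide": [0.42,0.45,-0.1],"rot": [0,0,0],"claw": 1}
    - {"slide": [0.42,0.45,-0.1],"rot": [0,0,0],"claw": 1}
    - {"slide": [0.42,0.45,-0.1],"rot": [0,0,0],"claw": 1}
    - {"slide": [0.42,0.45,-0.1],"rot": [0,0,0],"claw": 1}
    - {"slide": [0.42,0.45,-0.1],"rot": [0,0,0],"claw": 1}
    - {"slide": [0.42,0.45,-0.1],"rot": [0,0,0],"claw": 1}
    - {"slide": [0.42,0.45,0],"rot": [0,0,0],"claw": 1}
    - {"slide": [0.42,0.45,0],"rot": [0,0,0],"claw": 1}
    - {"slide": [0.42,0.45,0],"rot": [0,0,0],"claw": 1}
    - {"slide": [0.42,0.45,0],"rot": [0,0,0],"claw": 1}

```text
clock: 1.3
tcp_pos: [0.4352, 0.0122, 0.2933]
eef_rot: [[0.942, -0.337, -0.001], [-0.337, -0.942, -0.012], [0.003, 0.012, -1.0]]
force: [1.2, 1.0, 0.1]
opening: 0.0855
```

Call:
apply_moves:
  commands:
    - {"slide": [0.42,0.45,0],"rot": [0,0,0],"claw": 1}
    - {"slide": [0.42,0.45,0],"rot": [0,0,0],"claw": 1}
    - {"slide": [0.42,0.45,0],"rot": [0,0,0],"claw": 1}
    - {"slide": [0.42,0.45,0],"rot": [0,0,0],"claw": 1}
    - {"slide": [0.42,0.45,0],"rot": [0,0,0],"claw": 1}
    - {"slide": [0.3,0.35,0],"rot": [0,0,0],"claw": 1}
    - {"slide": [0,0,0],"rot": [0,0,0],"claw": 1}

```text
clock: 2.0
tcp_pos: [0.545, -0.2595, 0.2908]
eef_rot: [[0.94, -0.342, -0.007], [-0.342, -0.939, -0.009], [-0.003, 0.011, -1.0]]
force: [-0.8, 0.5, -0.6]
opening: 0.0852
```

Run:
```python
from h import *
import pickle
o=status.get_obs(); p=viewer.capture("wrist")[:,:,::-1]; cv2.imwrite("pics/w1.png",p); pickle.dump(o,open("w1.pkl","wb"))
print(o["tcp_pos"],o["joints"],o["dq"])
c=cam("wrist",o); print(proj(c,[[.474,-.263,.146],[.585,-.235,.136]]))
```

```text
[ 0.54504205 -0.25946405  0.29077918] [-0.10667363  0.06702926  0.2175551   0.01012352 -1.72731861  1.32946135] [ 0.01247459 -0.01539779 -0.01736548 -0.01459702 -0.0060198  -0.02019103]
[[350.75259216 291.45664869]
 [276.94919657 185.99372029]]
```

View pics/w1.png

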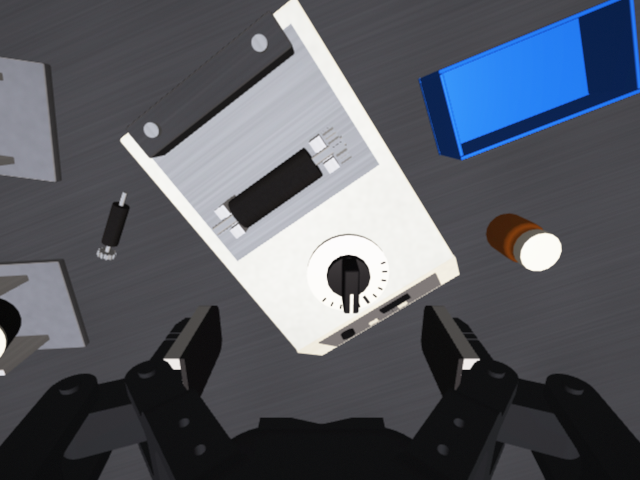

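The wrist view shows the roller at (275,187) with its gear at the right-hand end (~345,145), which is the cutter's -y side as expected. The dial is at (349,277), with its pointer straight down in the image. I'll enlarge the dial and roller for accurate pixels.

Run:
```python
from h import *
import pickle
p=cv2.imread("pics/w1.png");o=pickle.load(open("w1.pkl","rb"));c=cam("wrist",o)
k=6; a=cv2.resize(p[230:320,300:400],None,fx=k,fy=k,interpolation=cv2.INTER_CUBIC)
cv2.imwrite("pics/w1c.png",a)
m=np.zeros(p.shape[:2],bool);m[140:240,210:330]=p[140:240,210:330].max(2)<70
b=max(blobs(p,m),key=lambda b:b[0][4]); r=cv2.minAreaRect(np.argwhere(b[2])[:,::-1].astype(np.float32))
print("sleeve",r); q=onz(c,cv2.boxPoints(r),.14); print(q,q.mean(0),onz(c,r[0],.136+.005))
e=sorted([np.linalg.norm(q[0]-q[1]),np.linalg.norm(q[1]-q[2])]);print(e)
m=np.zeros(p.shape[:2],bool);m[250:320,320:380]=p[250:320,320:380].max(2)<80
b=max(blobs(p,m),key=lambda b:b[0][4]);print("knob",b[0],b[1])
# cutter long edges: ray to z=.1
print(onz(c,[[298,352],[122,138],[458,270],[290,3]],.1))
```

```text
sleeve ((274.00006103515625, 188.72457885742188), (33.038475036621094, 96.81123352050781), 54.61972427368164)
[[ 0.5870521  -0.18867489  0.14      ]
 [ 0.60714767 -0.26810903  0.14      ]
 [ 0.58144625 -0.27526882  0.14      ]
 [ 0.55954267 -0.1941222   0.14      ]] [ 0.58379717 -0.23154373  0.14      ] [[ 0.5843449  -0.23264795  0.141     ]]
[np.float64(0.026680052837713766), np.float64(0.08193665655453328)]
knob [ 327  255   43   58 1512] [348.10582011 278.47619048]
[[ 0.39947805 -0.18011103  0.1       ]
 [ 0.66944629 -0.11377196  0.1       ]
 [ 0.4349211  -0.37182621  0.1       ]
 [ 0.71577826 -0.29603848  0.1       ]]
```

View pics/w1c.png

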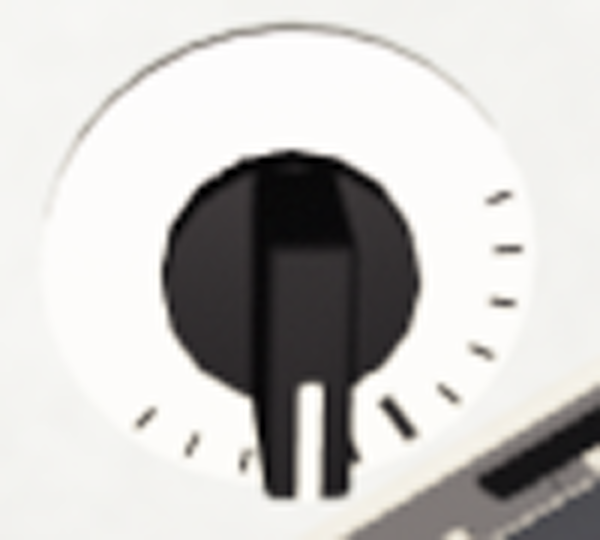

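The crop shows the bar top running from (352,271) to (351.3,313) in full-frame pixels. The zero mark is the thick one, at about (366,300).

Run:
```python
from h import *
import pickle
o=pickle.load(open("w1.pkl","rb"));c=cam("wrist",o)
f=lambda x,y:[299.6+x/6,229.6+y/6]
bar=onz(c,[f(312,247),f(308,497)],.146); disc=onz(c,[f(288,253)],.102)[0]; z=onz(c,[f(382,400),f(412,437)],.102)
kn=onz(c,[f(291,276)],.114)[0]
print("bar",bar,np.linalg.norm(bar[0]-bar[1]),bar.mean(0));print("disc",disc,"knob",kn,"zero",z)
deg=lambda v:np.degrees(np.arctan2(v[1],v[0]))
cx=deg(np.array([.585,-.2325])-bar.mean(0)[:2]); 
print("bar x yaw",deg(bar[0]-bar[1]),"zero yaw(x)",deg(kn-z[1]),deg(disc-z[1]),deg(z[0]-z[1]),"cutter x by disc->roller",deg(np.array([.5843,-.2325,0])-disc),np.linalg.norm(np.array([.5843,-.2325])-disc[:2]))
```

```text
bar [[ 0.49314929 -0.2702072   0.146     ]
 [ 0.45341917 -0.25628782  0.146     ]] 0.04209787880985779 [ 0.47328423 -0.26324751  0.146     ]
disc [ 0.47380241 -0.26380431  0.102     ] knob [ 0.47505887 -0.26369078  0.114     ] zero [[ 0.44139624 -0.27030901  0.102     ]
 [ 0.4325871  -0.27305178  0.102     ]]
bar x yaw -19.307829175672868 zero yaw(x) 12.42956674224877 12.646016970480357 17.29426907321992 cutter x by disc->roller 15.817588390505664 0.11484631789672484
```

Everything agrees: the dial is at (0.474, -0.2635), the bar yaw is -19.3°, the cutter yaw is about 14.3°, and the disc-to-roller distance is 114.8 mm against 115 stated. The dial angle is therefore about 0.59 rad. Descending onto the dial.

Call:
apply_moves:
  commands:
    - {"slide": [-0.27,0.12,0.4],"rot": [0,0,0],"claw": 1}
    - {"slide": [-0.27,0.12,0.4],"rot": [0,0,0],"claw": 1}
    - {"slide": [-0.27,0.11,0.4],"rot": [0,0,0],"claw": 1}
    - {"slide": [0,0,0.35],"rot": [0,0,0],"claw": 1}
    - {"slide": [0,0,0],"rot": [0,0,0],"claw": 0.6}

```text
clock: 2.55
tcp_pos: [0.4707, -0.2602, 0.163]
eef_rot: [[0.941, -0.339, -0.005], [-0.339, -0.941, -0.008], [-0.002, 0.009, -1.0]]
force: [-0.3, 0.7, 0.0]
opening: 0.0729
```

Call:
apply_moves:
  commands:
    - {"slide": [0.05,0.025,0.28],"rot": [0,0,0],"claw": 0.6}
    - {"slide": [0,0,0.26],"rot": [0,0,0.004],"claw": 0.3}
    - {"slide": [0,0,0],"rot": [0,0,0],"claw": -0.3}

```text
clock: 2.85
tcp_pos: [0.4755, -0.2626, 0.1242]
eef_rot: [[0.937, -0.348, 0.001], [-0.348, -0.937, -0.01], [0.005, 0.009, -1.0]]
force: [-0.3, -0.5, 0.0]
opening: 0.0426
```

Call:
apply_moves:
  commands:
    - {"slide": [0,0,0.04],"rot": [0,0,0],"claw": -0.5}
    - {"slide": [0,0,0],"rot": [0,0,0],"claw": -0.8}
    - {"slide": [0,0,0],"rot": [0,0,0],"claw": -0.8}
    - {"slide": [0,0,0],"rot": [0,0,0],"claw": -0.8}

```text
clock: 3.25
tcp_pos: [0.4754, -0.2648, 0.124]
eef_rot: [[0.938, -0.348, 0.0], [-0.348, -0.937, -0.015], [0.005, 0.014, -1.0]]
force: [0.5, -3.2, -6.2]
opening: 0.0125
```

Call:
apply_moves:
  commands:
    - {"slide": [0,0,0],"rot": [0,0,-0.035],"claw": -0.8}
    - {"slide": [0,0,0],"rot": [0,0,-0.035],"claw": -0.8}
    - {"slide": [0,0,0],"rot": [0,0,-0.035],"claw": -0.8}
    - {"slide": [0,0,0],"rot": [0,0,-0.035],"claw": -0.8}
    - {"slide": [0,0,0],"rot": [0,0,-0.035],"claw": -0.8}
    - {"slide": [0,0,0],"rot": [0,0,0],"claw": -0.8}

```text
clock: 3.85
tcp_pos: [0.4753, -0.2634, 0.124]
eef_rot: [[0.977, 0.213, -0.001], [0.213, -0.977, -0.011], [-0.004, 0.011, -1.0]]
force: [1.2, -5.4, -7.3]
opening: 0.0129
```

Call:
apply_moves:
  commands:
    - {"slide": [0,0,0],"rot": [0,0,-0.012],"claw": -0.8}
    - {"slide": [0,0,0],"rot": [0,0,0],"claw": -0.8}
    - {"slide": [0,0,0],"rot": [0,0,0],"claw": -0.8}

```text
clock: 4.15
tcp_pos: [0.4753, -0.2634, 0.124]
eef_rot: [[0.97, 0.242, -0.002], [0.242, -0.97, -0.011], [-0.004, 0.01, -1.0]]
force: [0.9, -3.5, -5.8]
opening: 0.0127
```

Call:
apply_moves:
  commands:
    - {"slide": [0,0,0],"rot": [0,0,0],"claw": 0.2}
    - {"slide": [0,0,0],"rot": [0,0,0],"claw": 0.5}
    - {"slide": [0,0,-0.3],"rot": [0,0,0],"claw": 1}
    - {"slide": [0,0,-0.5],"rot": [0,0,0],"claw": 1}
    - {"slide": [0,0,-0.5],"rot": [0,0,0],"claw": 1}

```text
clock: 4.65
tcp_pos: [0.4745, -0.261, 0.2296]
eef_rot: [[0.971, 0.238, -0.006], [0.238, -0.971, -0.01], [-0.008, 0.008, -1.0]]
force: [-0.0, 0.3, 0.0]
opening: 0.0837
```

Call:
apply_moves:
  commands:
    - {"slide": [0.47,0,-0.3],"rot": [0,0,0],"claw": 1}
    - {"slide": [0.47,0,-0.3],"rot": [0,0,0],"claw": 1}
    - {"slide": [0.42,0,-0.2],"rot": [0,0,0.045],"claw": 1}
    - {"slide": [0,0,0],"rot": [0,0,0.045],"claw": 1}
    - {"slide": [0,0,0],"rot": [0,0,0.045],"claw": 1}
    - {"slide": [0,0,0],"rot": [0,0,0.045],"claw": 1}
    - {"slide": [0,0,0],"rot": [0,0,0.045],"claw": 1}
    - {"slide": [0,0,0],"rot": [0,0,0.045],"claw": 1}
    - {"slide": [0,0,0],"rot": [0,0,0.045],"claw": 1}
    - {"slide": [0,0,0],"rot": [0,0,0.045],"claw": 1}
    - {"slide": [0,0,0],"rot": [0,0,0.045],"claw": 1}
    - {"slide": [0,0,0],"rot": [0,0,0.045],"claw": 1}

```text
clock: 5.85
tcp_pos: [0.5886, -0.2324, 0.32]
eef_rot: [[0.329, -0.944, 0.027], [-0.944, -0.329, -0.02], [0.028, -0.019, -0.999]]
force: [-0.5, 0.1, -0.9]
opening: 0.0855
```

Call:
apply_moves:
  commands:
    - {"slide": [0,0,0],"rot": [0,0,0.02],"claw": 1}
    - {"slide": [0,0,0],"rot": [0,0,0],"claw": 1}

```text
clock: 6.05
tcp_pos: [0.5889, -0.2321, 0.3226]
eef_rot: [[0.262, -0.964, 0.031], [-0.965, -0.263, -0.021], [0.028, -0.024, -0.999]]
force: [-0.8, -0.6, -0.0]
opening: 0.0856
```

Run:
```python
from h import *
import pickle
o=status.get_obs(); p=viewer.capture("wrist")[:,:,::-1]; cv2.imwrite("pics/w2.png",p); pickle.dump(o,open("w2.pkl","wb"))
print(o["tcp_pos"],o["eef_rot"],o["joints"])
c=cam("wrist",o); print(proj(c,[[.474,-.2635,.146],[.584,-.2325,.15]]))
```

```text
[ 0.58886184 -0.23210106  0.32256104] [[ 0.26233196 -0.96448631  0.03079111]
 [-0.96456858 -0.26301627 -0.02073411]
 [ 0.02809633 -0.02426092 -0.99931076]] [-0.04875919  0.12515139  0.33469505  0.01951739 -1.74853054  0.31840199]
[[453.64815021 218.71332569]
 [330.97742599 220.08908709]]
```

View pics/w2.png

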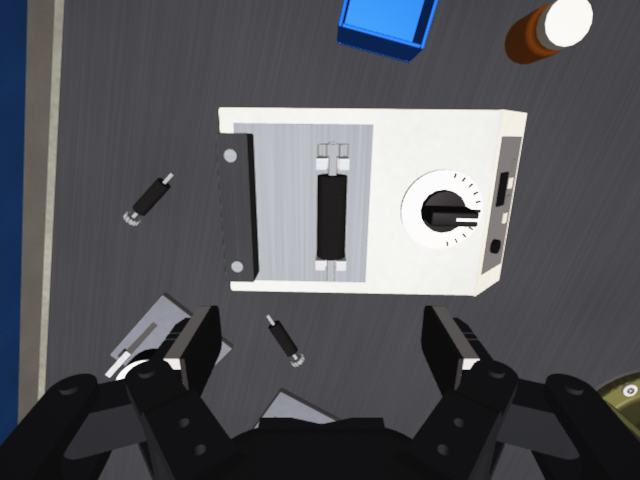

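The wrist view shows the dial at (443,213) with its pointer running right, at about the zero mark. The roller is at (332,217), with the gear end up at (333,150). I'll check the yaw of each numerically.

Run:
```python
from h import *
import pickle
p=cv2.imread("pics/w2.png");o=pickle.load(open("w2.pkl","rb"));c=cam("wrist",o)
deg=lambda v:np.degrees(np.arctan2(v[1],v[0]))
m=np.zeros(p.shape[:2],bool);m[160:270,300:360]=p[160:270,300:360].max(2)<70
b=max(blobs(p,m),key=lambda b:b[0][4]);r=cv2.minAreaRect(np.argwhere(b[2])[:,::-1].astype(np.float32));print(r,b[0])
q=onz(c,cv2.boxPoints(r),.143);print(q,q.mean(0))
print("edges yaw",[deg(x[1]-x[0]) for x in (onz(c,[[478,295],[232,291]],.1),onz(c,[[502,110],[220,108]],.1))])
g=p[206:230,425:484].max(2); print((g[:, 15:57:3]))
```

```text
((331.472412109375, 216.51332092285156), (28.079557418823242, 85.1974868774414), 0.784824550151825) [ 317  174   30   86 2317]
[[ 0.58628818 -0.18945156  0.143     ]
 [ 0.60672779 -0.26964713  0.143     ]
 [ 0.58189389 -0.2761172   0.143     ]
 [ 0.55965752 -0.19653298  0.143     ]] [ 0.58364184 -0.23293722  0.143     ]
edges yaw [np.float64(14.855878895432005), np.float64(14.76360465693526)]
[[ 17  22  24  25  29  32  30  31  55 248 253 253 253 253]
 [ 10  10  10  12  10  11  10  11  10 185 253 253 253 253]
 [  9  11  10  11  11  11  10  10  11  26 241 253 253 253]
 [  9  12  10  11  11  10  12  10  10  10 125 231 233 236]
 [ 11  11  11  10  10  11  10  11  11  10  12  28  66  92]
 [ 14  14  13  12  11  11  11  10  10  10  11  12  43  51]
 [ 28  26  24  23  22  20  18  18  17  17  14  16  26 186]
 [ 54  51  48  46  43  41  37  35  34  31  30  29  29 243]
 [ 69  66  65  62  60  57  53  52  50  49  48  46  45 245]
 [ 66  65  65  64  61  61  60  59  58  58  57  55  53 250]
 [ 65  65  64  62  62  60  59  58  56  55  54  53  52 253]
 [ 62  62  62  62  61  61  96  76  61  60  53  52  52 253]
 [ 60  60  60  60  60  63 231 227 224 224 215 189 188 252]
 [ 57  56  58  57  58  71 253 253 253 253 252 249 249 252]
 [ 55  55  55  55  56  88 253 253 253 253 253 253 253 250]
 [ 52  54  52  52  53  78 231 232 232 236 236 236 242 248]
 [ 49  50  50  50  50  50  51  51  62  91  90  90 137 245]
 [ 47  47  48  47  48  48  49  49  49  49  50  48  57 244]
 [ 41  42  43  44  44  45  45  47  46  48  48  46  71 244]
 [ 34  35  33  35  37  35  36  37  40  39  40  40 113 244]
 [ 44  44  40  40  41  39 194 220 192 165 139 166 224 243]
 [ 55  54  53  52  51  90 250 253 250 245 160 246 247 243]
 [ 55  53  53  52  50 230 253 253 253 253 141 249 244 243]
 [ 55  54  52  51 106 253 253 253 253 253 238 241 242 243]]
```

The dial is within about 2° of zero (pointer slope ~1.5°, cutter edge ~0.9° in the image), and the roller is at (0.584, -0.233) on both measurements. Descending onto it.

Call:
apply_moves:
  commands:
    - {"slide": [0,0.06,0.2],"rot": [-0.008,-0.009,0.004],"claw": 1}
    - {"slide": [0,0,0.5],"rot": [0,0,0],"claw": 1}
    - {"slide": [0,0,0.5],"rot": [0,0,0],"claw": 1}
    - {"slide": [0,0,0.5],"rot": [0,0,0],"claw": 1}
    - {"slide": [0,0,0],"rot": [0,0,0],"claw": 1}

```text
clock: 6.6
tcp_pos: [0.5829, -0.2334, 0.1797]
eef_rot: [[0.255, -0.967, -0.006], [-0.967, -0.255, 0.006], [-0.008, 0.004, -1.0]]
force: [-0.0, -0.0, -1.5]
opening: 0.0854
```

Call:
apply_moves:
  commands:
    - {"slide": [0,-0.01,0.4],"rot": [0,0,0],"claw": 1}
    - {"slide": [0,0,0.34],"rot": [0,0,0],"claw": 0.6}
    - {"slide": [0,0,0],"rot": [0,0,0],"claw": 0.2}
    - {"slide": [0,0,0],"rot": [0,0,0],"claw": 0}

```text
clock: 7.0
tcp_pos: [0.5844, -0.2348, 0.1249]
eef_rot: [[0.256, -0.967, -0.005], [-0.967, -0.256, 0.004], [-0.005, 0.003, -1.0]]
force: [1.5, -0.7, 1.8]
opening: 0.0443
```

Call:
apply_moves:
  commands:
    - {"slide": [0,0.01,0.14],"rot": [0,0,0],"claw": 0}
    - {"slide": [0,0,0],"rot": [0,0,0],"claw": -0.2}
    - {"slide": [0,0,0],"rot": [0,0,0],"claw": -0.8}
    - {"slide": [0,0,0],"rot": [0,0,0],"claw": -0.8}
    - {"slide": [0,0,0],"rot": [0,0,0],"claw": -0.8}

```text
clock: 7.5
tcp_pos: [0.5859, -0.2357, 0.1195]
eef_rot: [[0.256, -0.967, 0.003], [-0.967, -0.256, 0.003], [-0.002, -0.003, -1.0]]
force: [-0.5, -0.4, -2.3]
opening: 0.0264
```

Call:
apply_moves:
  commands:
    - {"slide": [0,0,-0.15],"rot": [0,0,0],"claw": -0.8}
    - {"slide": [0,0,-0.25],"rot": [0,0,0],"claw": -0.8}
    - {"slide": [0,0,-0.25],"rot": [0,0,0],"claw": -0.8}
    - {"slide": [0,0,-0.25],"rot": [0,0,0],"claw": -0.8}
    - {"slide": [0,0,-0.25],"rot": [0,0,0],"claw": -0.8}
    - {"slide": [0,0,-0.25],"rot": [0,0,0],"claw": -0.8}
    - {"slide": [0,0,-0.25],"rot": [0,0,0],"claw": -0.8}
    - {"slide": [0,0,-0.25],"rot": [0,0,0],"claw": -0.8}

```text
clock: 8.3
tcp_pos: [0.5837, -0.2355, 0.2786]
eef_rot: [[0.257, -0.966, -0.003], [-0.966, -0.257, 0.004], [-0.005, 0.002, -1.0]]
force: [1.1, 0.4, -1.6]
opening: 0.0263
```

Run:
```python
from h import *
import pickle
o=status.get_obs(); p=viewer.capture("wrist")[:,:,::-1]; cv2.imwrite("pics/w3.png",p); pickle.dump(o,open("w3.pkl","wb"))
print(o["tcp_pos"],o["opening"],o["force"])
t=viewer.capture("top")[:,:,::-1]; cv2.imwrite("pics/top1.png",t)
# head slope direction from foot outline + bracket bars in first top view
t=cv2.imread("pics/top0.png");c=cam("top")
roi=t[238:312,222:298]; m=((roi.min(2)>85)).astype(np.uint8)
m=cv2.morphologyEx(m,cv2.MORPH_CLOSE,np.ones((15,15)))
r=cv2.minAreaRect(max(cv2.findContours(m,0,1)[0],key=cv2.contourArea)+np.array([222,238]));print(r)
q=onz(c,cv2.boxPoints(r),.008);print(q,q.mean(0))
for a,b in((q[0],q[1]),(q[1],q[2])): print(np.linalg.norm(b-a),np.degrees(np.arctan2(*(b-a)[1::-1])))
```

```text
[ 0.58372881 -0.23554882  0.27859474] 0.02631439555456346 [ 1.07823799  0.37888866 -1.61097568]
((259.3433837890625, 274.9053955078125), (64.55387115478516, 60.67428207397461), 21.124719619750977)
[[0.4948727  0.28015425 0.008     ]
 [0.64152984 0.22024171 0.008     ]
 [0.57571736 0.06341194 0.008     ]
 [0.42972166 0.12430929 0.008     ]] [0.53546039 0.1720293  0.008     ]
0.15842294456122605 -22.221049305417296
0.1700789795081482 -112.76500383626912
```

View pics/w3.png

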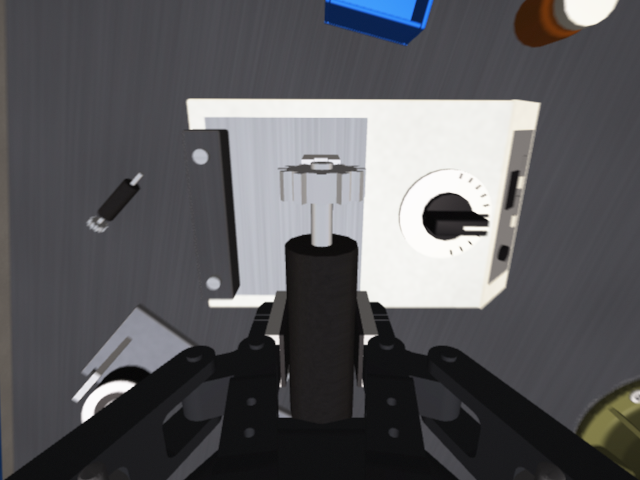

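The roller is held, with its axis along tool x and the gear at the tool +x end (~(321,175)); the sleeve end face is at (321,245). The dial is still at zero. The automatic foot rectangle disagrees with the given 130×140 size, so I reject it. I'll take the foot corners from the enlarged crop instead.

```bash
cat > tgt.py <<'E'
from h import *
from scipy.spatial.transform import Rotation as Ro
c=cam("top")
q=onz(c,np.array([[105,47],[360,118],[297,355],[38,288]])/5+[219.6,234.6],.006)
def frame(h):
    h=np.r_[h/np.linalg.norm(h),0]; n=-h*np.sin(.4)+[0,0,np.cos(.4)]; y=h*np.cos(.4)+[0,0,np.sin(.4)]; return np.cross(y,n),y,n
h=(q[0]-q[1]+q[3]-q[2])[:2]
import os
if os.path.exists("lens.npy"): L=np.load("lens.npy"); h=np.load("hd.npy")
else: L=onz(c,[255.8,274.95],.09)[0]; L[2]=.09
X,Y,N=frame(h); P=L+.1*N
R=np.c_[-Y,np.cross(-N,-Y),-N]; S=np.array([-.0035,0,-.0165]); T=P-R@S
def delta(o):
    A=o["eef_rot"]; rv=Ro.from_matrix(A.T@R).as_rotvec()
    return A.T@(T-o["tcp_pos"])/.08, rv/np.pi
if __name__=="__main__":
    print("foot",q[:,:2],[np.linalg.norm(q[i]-q[i-1]) for i in range(4)],q.mean(0));print("h",h/np.linalg.norm(h),"L",L,"P",P,"TCP",T);print(R)
    o=status.get_obs();print("slide,rot",*delta(o), "now sleeve in head", np.c_[X,Y,N].T@(o["tcp_pos"]+o["eef_rot"]@S-L))
E
python3 tgt.py
```

```text
foot [[0.61781121 0.21986809]
 [0.57653563 0.08659905]
 [0.45352438 0.12265194]
 [0.49247027 0.25732157]] [np.float64(0.13081710200144694), np.float64(0.13951455783798147), np.float64(0.12818571526406225), np.float64(0.14018805748406363)] [0.53508537 0.17161016 0.006     ]
h [0.28682263 0.95798371] L [0.53594072 0.17117714 0.09      ] P [0.52477132 0.1338715  0.1821061 ] TCP [0.52568963 0.13693867 0.16554563]
[[-0.26418113 -0.95798371  0.11169399]
 [-0.88236142  0.28682263  0.37305643]
 [-0.38941834  0.         -0.92106099]]
slide,rot [-4.69486604 -0.47845553  1.4596986 ] [ 0.03405709 -0.12330896  0.17296215] now sleeve in head [ 0.161633   -0.26281561  0.33709056]
```

The foot edges now give 140×130 mm, matching the spec, and the foot centre is within 2 mm of the ring centre. Carrying the roller high to above the camera.

Call:
apply_moves:
  commands:
    - {"slide": [-0.25,-0.03,-0.03],"rot": [0,0,0],"claw": -0.8}
    - {"slide": [-0.47,-0.05,-0.03],"rot": [0,0,0],"claw": -0.8}
    - {"slide": [-0.47,-0.05,-0.03],"rot": [0,0,0],"claw": -0.8}
    - {"slide": [-0.47,-0.05,-0.03],"rot": [0,0,0],"claw": -0.8}
    - {"slide": [-0.47,-0.05,-0.03],"rot": [0,0,0],"claw": -0.8}
    - {"slide": [-0.47,-0.05,-0.03],"rot": [0,0,0],"claw": -0.8}
    - {"slide": [-0.47,-0.05,-0.03],"rot": [0,0,0],"claw": -0.8}
    - {"slide": [-0.47,-0.05,-0.03],"rot": [0,0,0],"claw": -0.8}
    - {"slide": [-0.47,-0.05,-0.03],"rot": [0,0,0],"claw": -0.8}
    - {"slide": [-0.35,-0.05,0],"rot": [0,0,0],"claw": -0.8}
    - {"slide": [-0.15,0,0],"rot": [0,0,0],"claw": -0.8}
    - {"slide": [0,0,0],"rot": [0,0,0],"claw": -0.8}

```text
clock: 9.6
tcp_pos: [0.5237, 0.1362, 0.2949]
eef_rot: [[0.255, -0.967, -0.01], [-0.967, -0.255, 0.005], [-0.007, 0.008, -1.0]]
force: [1.0, -1.0, -1.9]
opening: 0.0262
```

```bash
python3 tgt.py | tail -1; python3 -c "
from bench import status;o=status.get_obs();print(o['tcp_pos'],o['joints'],o['opening'])"
```

```text
slide,rot [ 0.00902285 -0.03910568  1.6162062 ] [ 0.03804544 -0.12263177  0.17172617] now sleeve in head [-0.00332089  0.05487739  0.21716107]
[0.52373447 0.1362314  0.29486527] [ 0.61956678 -0.09214423  0.07438498 -0.00959213 -1.74248771 -0.36311547] 0.026214552878080524
```

Call:
apply_moves:
  commands:
    - {"slide": [0,0,0],"rot": [0.0055,-0.0175,0.0245],"claw": -0.8}
    - {"slide": [0,0,0],"rot": [0.0055,-0.0175,0.0245],"claw": -0.8}
    - {"slide": [0,0,0],"rot": [0.0055,-0.0175,0.0245],"claw": -0.8}
    - {"slide": [0,0,0],"rot": [0.0055,-0.0175,0.0245],"claw": -0.8}
    - {"slide": [0,0,0],"rot": [0.0055,-0.0175,0.0245],"claw": -0.8}
    - {"slide": [0,0,0],"rot": [0.0055,-0.0175,0.0245],"claw": -0.8}
    - {"slide": [0,0,0],"rot": [0.005,-0.0175,0.0245],"claw": -0.8}
    - {"slide": [0,0,0],"rot": [0,0,0],"claw": -0.8}

```text
clock: 10.4
tcp_pos: [0.5237, 0.1281, 0.291]
eef_rot: [[-0.289, -0.95, 0.118], [-0.872, 0.312, 0.378], [-0.396, 0.007, -0.918]]
force: [-0.4, -0.7, -1.5]
opening: 0.0263
```

```bash
python3 tgt.py | tail -1; python3 -c "
from bench import status;o=status.get_obs();print(o['tcp_pos'],o['joints'],o['opening'])"
```

```text
slide,rot [5.17329042e-01 4.92202852e-04 1.48412703e+00] [-0.00131391  0.00228735 -0.00864849] now sleeve in head [0.00068677 0.04040349 0.2190507 ]
[0.52373409 0.12810105 0.29095597] [ 0.39165924 -0.26577398 -0.03168934 -0.30968498 -1.53763112 -0.74218309] 0.026322610505308618
```

Call:
apply_moves:
  commands:
    - {"slide": [0.12,0,0.3],"rot": [-0.001,0.002,-0.008],"claw": -0.8}
    - {"slide": [0.12,0,0.3],"rot": [0,0,0],"claw": -0.8}
    - {"slide": [0.12,0,0.3],"rot": [0,0,0],"claw": -0.8}
    - {"slide": [0.12,0,0.3],"rot": [0,0,0],"claw": -0.8}
    - {"slide": [0,0,0],"rot": [0,0,0],"claw": -0.8}

```text
clock: 10.9
tcp_pos: [0.5246, 0.1247, 0.1841]
eef_rot: [[-0.26, -0.959, 0.113], [-0.886, 0.284, 0.366], [-0.383, -0.005, -0.924]]
force: [-0.2, 0.6, -2.3]
opening: 0.0263
```

```bash
python3 tgt.py | tail -1
```

```text
slide,rot [-0.05072666  0.03164302  0.27229298] [-0.0009886  -0.00233659  0.00157099] now sleeve in head [ 0.00241456 -0.00376486  0.12179414]
```

Call:
apply_moves:
  commands:
    - {"slide": [-0.05,0.03,0.15],"rot": [-0.001,-0.002,0.0015],"claw": -0.8}
    - {"slide": [0,0,0.11],"rot": [0,0,0],"claw": -0.8}
    - {"slide": [0,0,0],"rot": [0,0,0],"claw": -0.8}

```text
clock: 11.2
tcp_pos: [0.5269, 0.1367, 0.1678]
eef_rot: [[-0.262, -0.958, 0.113], [-0.884, 0.286, 0.371], [-0.388, -0.003, -0.922]]
force: [1.3, -0.0, -2.6]
opening: 0.0266
```

```bash
python3 tgt.py | tail -1
python3 - <<'E'
from h import *
from tgt import *
s=viewer.capture("scene")[:,:,::-1];t=viewer.capture("top")[:,:,::-1]
cv2.imwrite("pics/s2.png",s);cv2.imwrite("pics/t2.png",t)
cs,ct=cam("scene"),cam("top")
F=np.array([P-.04*Y,P+.04*Y,P-.063*Y,P+.066*Y,L]);print(proj(cs,F),proj(ct,F))
R=lambda im,x,y,w,h,k:cv2.resize(im[y:y+h,x:x+w],None,fx=k,fy=k,interpolation=cv2.INTER_CUBIC)
cv2.imwrite("pics/c2.png",np.vstack([np.hstack([R(s,275,110,100,100,4),R(t,210,220,100,100,4)]),R(s,150,255,200,50,4)]))
E
```

```text
slide,rot [0.01263561 0.01506247 0.02487578] [-0.00066912 -0.00051196  0.00075534] now sleeve in head [0.00115539 0.00104338 0.10198526]
[[311.72534515 188.30925701]
 [334.59713077 164.53469354]
 [305.13974677 195.15479716]
 [342.01889596 156.81998205]
 [333.93105314 192.00344412]] [[283.11333122 283.74004664]
 [250.81354984 275.7092013 ]
 [292.11148918 285.97730063]
 [239.96749641 273.01249644]
 [255.8        274.95      ]]
```

View pics/c2.png

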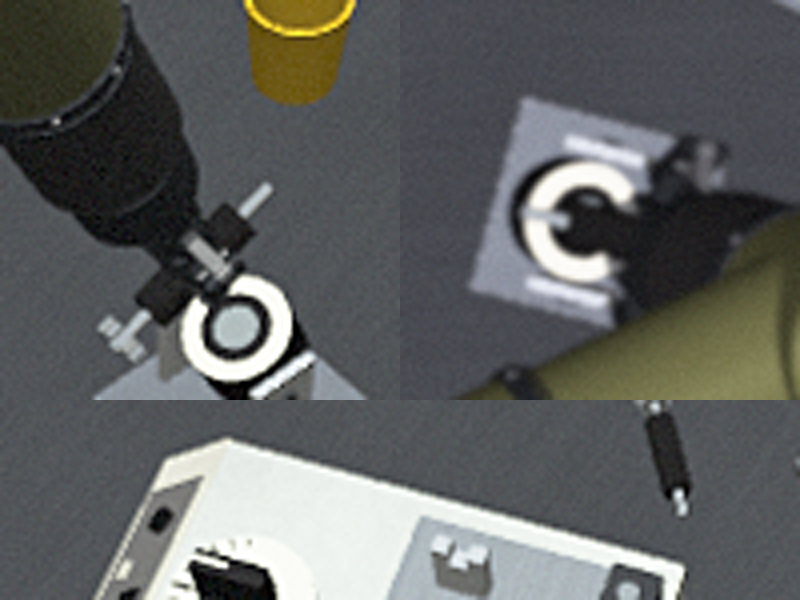

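In the enlarged scene view, the gear is at (305.5,192.5) against a predicted (305,195). The shaft's far end is at (342.5,156) against (342,157), and the lens is at (334,191) against (334,192). The top view's shaft end is at (241,274) against (240,273). All are within 1–3 px, with the gear on the low side. I'll let it settle, then hand in.

Call:
apply_moves:
  commands:
    - {"slide": [0.01,0.01,0.02],"rot": [0,0,0],"claw": -0.8}
    - {"slide": [0,0,0],"rot": [0,0,0],"claw": -0.8}
    - {"slide": [0,0,0],"rot": [0,0,0],"claw": -0.8}
    - {"slide": [0,0,0],"rot": [0,0,0],"claw": -0.8}
    - {"slide": [0,0,0],"rot": [0,0,0],"claw": -0.8}

```text
clock: 11.8
tcp_pos: [0.5273, 0.1366, 0.17]
eef_rot: [[-0.26, -0.958, 0.119], [-0.883, 0.286, 0.372], [-0.39, -0.008, -0.921]]
force: [-0.0, -0.0, -0.9]
opening: 0.0265
```

```bash
python3 tgt.py | tail -1
python3 - <<'E'
from bench import status, close_job
import numpy as np
o=status.get_obs();print(np.abs(o["dq"]).max(),o["opening"],o["force"])
if np.abs(o["dq"]).max()<.03 and o["opening"]>.02: print(close_job())
E
```

```text
slide,rot [0.02327326 0.02146445 0.05011814] [-0.00219746  0.00032581  0.00137546] now sleeve in head [0.00155237 0.00184792 0.10402622]
0.002305895516072658 0.026459703249902315 [-0.01707216 -0.04756066 -0.93688667]
the job is handed in; nothing more can be done
None
```

I turned the dial to zero, lifted the largest roller out of its forks and held it in front of the leftmost inspection camera. I handed the job in at about 12 s; no verdict was reported.

- **Sleeve position:** by my calculation the sleeve middle was at about (2, 2, 104) mm in the lens frame. This comes from the arm pose and the measured lens position; the wanted point was (0, 0, 100) mm. The tool was under 0.01 rad off the wanted orientation.
- **Camera check:** the shaft end and the lens matched their predicted pixels to about 1 px, with the gear on the low side. The gear itself was about 2–3 px off, perhaps a slight tilt of up to about 0.06 rad.
- **Dial:** by image it was within about 2° of zero after release, and it looked unchanged after the lift. I did not measure it again at the end.
- **Hold:** the fingers were gripping at 26.5 mm and the arm was still, with joint speeds at or below 0.002 rad/s.
- **Bystanders:** I did not re-measure them. The hand's path kept clear of them, and no contact forces showed during the carry.
- **Rejected measurement:** the automatic outline of the camera's foot did not match its stated size. I used its corners from an enlarged picture instead, and these fitted the 130 × 140 mm given.

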